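# Snap the magnifier lid onto the specimen jar

## Robot

A 6-joint arm with a two-finger parallel gripper is mounted at the origin on the work surface. World frame = base frame: x ahead of the robot, y to its left, z up, the work surface at z = 0. Lengths are in m, angles in degrees, forces in N, time in s.
With the tool pointing down it reaches from about 0.375 to 0.9 m from the base axis. Payload 3.1 kg.
Tool frame: the origin (TCP) lies on the centre line of the jaws, within the pads' length; the fingertips stand 25 mm ahead of it and the grasp point (between the pads) lies 6 mm ahead of it; z points along the fingers, y is the line along which they close (so a half turn about z gives the same grasp; the last joint's range is limited). The gripper opens to 87 mm and grips with 3 to 60 N. Pads are 19 mm wide; open, the fingers measure 117 mm over their backs; the gripper's body (75 mm by 190 mm) begins 51 mm behind the grasp point.
Start: joints at [57.668, 30.224, 82.088, -0, 67.689, -10.227], TCP at [0.235, 0.579, 0.248] pointing down, gripper open.
Joint ranges: [-176.69, 176.69], [-43.24, 126.21], [12.49, 139.97], [-82, 262], [0, 151.66], [-163.58, 163.58]. Speed limits (degrees/s): [159.86, 159.86, 180, 180, 180, 180].

## Interface

Orientations are given as a 3x3 rotation matrix whose columns are the frame's x, y, z axes.
In Python, from rig import * gives the robot as it stands.
- The arm moves only by the tool step_arm, never from a script. Its argument "steps" is a list of rows, each a list of 7 numbers: the shift along the tool's x, y, z normalised to -1 to 1, where 1 is 0.3 m, then the turn, a rotation vector about the tool's x, y, z normalised to -1 to 1, where 1 is 45 degrees, then the gripper's target within -1 to 1 (shut at 1, half-way at 0, fully open at -1). A call has 1 to 8 rows; each row is the pose to reach, as a shift and turn from the pose commanded when the call began, along the tool's axes at that moment; what a row does not reach only later rows make up. A row lasts 1/12 s, in which the tool goes at most 41.7 mm and 7.16 degrees, less where a joint would pass 70% of its speed; a pose out of reach is approached as far as the arm can. A call with a number of a shift or a turn outside -1 to 1 is refused whole. A call with a gripper value outside its range is refused whole. The fingers move at their own pace and stop on an object; the grip force is fixed at half the most. Time passes only in rows, so rows that repeat a pose let the fingers close. It gives the time, the measured TCP pose, the force, the opening and the grip force at its end, in the units of the state.
- read_state(): the state, without advancing time (a new reading comes with each control period).
- capture(name): name is "scene" or "top" or "wrist"; returns a dict with "image" (384x512x3 uint8, red, green, blue), "vertical_fov" (degrees; the focal length in pixels is half the picture's height over the tangent of half this angle, whatever the lens; pixels are square), "cx", "cy" (the principal point, pixels), "world_from_camera" (4x4, takes a point from camera to world coordinates); the wrist camera has in their place "T_tool_cam" (4x4, takes a point from camera to tool coordinates, whose origin is the TCP and whose axes are the flange's). Camera axes: x right, y down, z forward; pixel columns grow to the right and rows downward; lengths in m; the calibration is good to about 2 mm. A picture is of the moment at which its call begins: read the wrist's pose just before it. There is no depth.
- hand_in(): hands the job in; it is judged then, once.
The state is a dict: "time_s": time; "joint_positions": joint angles; "qvel": joint speeds; "tau": joint torques, N m; "position": TCP position; "tcp_rot": TCP orientation; "force": force on the tool from outside, world axes, zero at the start; "moment": the same for the moment, N m; "opening": opening from 0.0 (shut) to 1.0 (fully open); "grasp_force": force on a finger pad.
Only numpy, scipy, OpenCV 4.12 (cv2) and the standard library are available. Lean on these libraries where they do the work, as an engineer would, in place of code of your own. Each camera call takes 0.05 s, during which the arm holds its last target. There are 200 camera calls.

## Task

Lift the red lid with the green lens housing out of the blue tray, set it squarely on the open specimen jar that stands on the bench and press it straight down until it snaps home all round, level and fully seated. Then keep the fingers on the lid and keep pressing it down firmly: finish like that, still pressing, without letting go. Leave the white lid in the tray, the two jars that are already shut and the log slice where they are, and do not knock the jar over.

Things in the scene. Friction and masses are not known exactly. Their poses are not given: they have to be found in the camera images.
- lid_grip (a point): Red lid, loose in the tray, upright, about 60 g: a red cap 75 mm across with a green round lens housing, 40 mm across and 22 mm tall, in the middle of its top: grip it there (fingertips may rest on the red). Point: on the axis, half-way up the housing, 11 mm above the red top face, 11 mm below the highest face. z up the axis. Same all round: yaw is free.
- lid_edge (a point): Centre of the lower edge of the red lid's skirt, on which it stands, 29.5 mm below lid_grip. The red top is 3 mm thick; the skirt hangs 15.5 mm below it. Four sprung tongues in the skirt ride over the jar's bead and snap in under it.
- jar_rim (a point): Centre of the open jar's mouth, at rim height, z up. Laid on loosely, the lid stops on the jar's bead with lid_grip about 22 mm above this point. Roughly 8 to 15 N straight down pushes it over the bead, then the force suddenly drops and the red top meets the rim: fully seated, lid_grip is 14 mm above this point.
- jar: The open jar: clear, round, 57 mm across, 64 mm tall, with a green disc and a pine cone inside, loose on the bench, about 0.2 kg. A rounded snap bead 65 mm across lies 8 mm below the rim. Origin: centre of its underside.
- tray: Blue open tray, fixed, 180 mm (its x) by 300 mm (its y), walls 45 mm tall and 4 mm thick, floor 4 mm thick. Origin: centre of its underside, on the bench. It holds two lids side by side along its y, each about 65 mm from the middle; which is on which side varies.
- plain_lid: Plain white lid, 75 mm across, 14.5 mm tall, lying loose in the tray beside the red one; leave it. Origin: centre of its underside.
- jar_red: A jar that is already shut with the same kind of red and green lid, 75 mm across, 89 mm tall overall, acorns inside; leave it. Origin: centre of its underside.
- jar_white: A jar that is already shut with a white lid, 75 mm across, 69 mm tall overall; leave it. Origin: centre of its underside.
- log_slice: Round slice of a log with dark bark, 84 mm across, 20 mm thick, lying flat on the bench; leave it. Origin: centre of its underside.
Not all that is in view belongs to the job. Leave any purple look-alike of the jar alone. What is shaped like the part that bears lid_grip but purple is not meant.

How it is judged:
By the outcome, as a careful person would: the job done as asked, in the order asked, and still so for the second after the job is handed in, while the arm keeps its last pose, push and grip.
It also fails if it takes over 51 s, if anything falls off the work surface, if the arm or the gripper's body presses on something with over 40 N, if the wrist force passes 120 N, or if a joint passes its speed limit or range.

## Working session

There is one attempt and no reset: what is moved stays moved. The work goes in short steps, Python scripts to look and compute and a tool call to move; the robot and the scene stay as the last step left them, time stands still between calls to the robot, and variables do not carry over. Pictures are saved under pics/ and viewed, at most 10 in all, crops included, and the job is handed in when it is done.

Besides the shell and the picture viewer there is one more tool, called by a JSON object that holds its "name" and its "arguments". step_arm: Moves the arm, as the interface text tells. Scaled input: -1 to 1 covers 0.3 m each way for a shift and 45 degrees each way for a turn. Its arguments: {"type":"object","properties":{"steps":{"type":"array"}},"required":["steps"]}

```bash
mkdir -p pics
cat > h.py <<'E'
from rig import *
import numpy as np, cv2
def K(c):
    f=c["image"].shape[0]/2/np.tan(np.radians(c["vertical_fov"]/2)); return f,c["cx"],c["cy"]
def ray(c,u,v,T):
    f,cx,cy=K(c); d=T[:3,:3]@np.array([(u-cx)/f,(v-cy)/f,1]); return T[:3,3],d
def onz(c,u,v,z,T=None):
    T=np.array(c["world_from_camera"]) if T is None else T
    o,d=ray(c,u,v,T); return o+d*(z-o[2])/d[2]
def wristT(c,s):
    P=np.eye(4);P[:3,:3]=s["tcp_rot"];P[:3,3]=s["position"]; return P@np.array(c["T_tool_cam"])
def save(n,im,s=1): cv2.imwrite("pics/"+n,cv2.resize(im,None,fx=s,fy=s,interpolation=cv2.INTER_CUBIC)[:,:,::-1])
E
python3 - <<'E'
from h import *
s=read_state();print(s["time_s"],s["tcp_rot"],s["force"])
for n in("scene","top"):
    c=capture(n);save(n+"1.png",c["image"],1.5);print(n,K(c),np.array(c["world_from_camera"]).round(3))
E
```

```text
0.0 [[-9.26499676e-01  3.76293664e-01 -1.19578351e-03]
 [ 3.76295342e-01  9.26497900e-01 -1.85910019e-03]
 [ 4.08323294e-04 -2.17242349e-03 -9.99997557e-01]] [-0.42155747 -0.50364989  0.11915345]
scene (np.float64(413.65346139982427), 251.52071153583452, 193.51124905981865) [[ 0.036  0.793 -0.608  1.176]
 [ 0.999 -0.029  0.022 -0.057]
 [-0.    -0.608 -0.794  0.814]
 [ 0.     0.     0.     1.   ]]
top (np.float64(438.17947979726137), 250.86297622564476, 181.95125562450744) [[-0.021 -0.999  0.031  0.531]
 [-1.     0.021  0.003 -0.035]
 [-0.004 -0.031 -1.     1.355]
 [ 0.     0.     0.     1.   ]]
```

View pics/scene1.png

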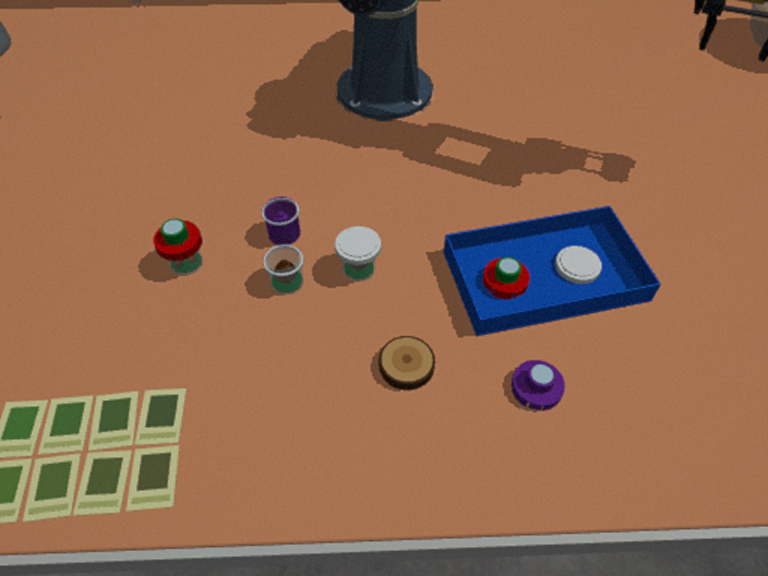

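View pics/top1.png

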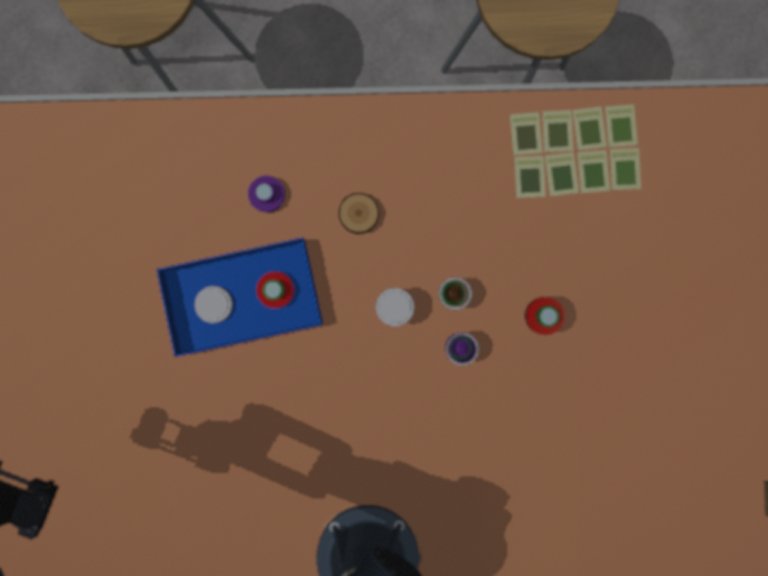

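The red lid is in the tray at scene (507,277) / top (275,290). Its look-alikes are the shut red jar at scene (177,240) and the purple lid at scene (538,384). The open clear jar is at scene (285,268) / top (456,293), and the purple look-alike jar is at scene (282,220). By description, the targets are the lid in the tray and the clear jar with the cone. I'll confirm both in one crop.

Run:
```python
from h import *
c=capture("top");s=capture("scene")
for n,u,v,z in(("lid",275,290,.0225),("hous",273,290,.0445),("jar",455.5,293,.064),("purplejar",462,348,.064),("white",395,307,.069),("jr",544,316,.067)): print(n,onz(c,u/1.5,v/1.5,z).round(4))
for n,u,v,z in(("lid",507,278,.0225),("housingtop",509,267,.0445),("jar",284.5,261,.064)): print("scene",n,onz(s,u/1.5,v/1.5,z).round(4))
im=s["image"]; save("crop.png",np.hstack([im[120:220,165:265],im[140:240,290:390]]),4)
```

```text
lid [0.5419 0.1747 0.0225]
hous [0.5418 0.1752 0.0445]
jar [ 0.5281 -0.186   0.064 ]
purplejar [ 0.4203 -0.196   0.064 ]
white [ 0.5033 -0.0666  0.069 ]
jr [ 0.4795 -0.3573  0.067 ]
scene lid [0.5523 0.1773 0.0225]
scene housingtop [0.5472 0.1777 0.0445]
scene jar [ 0.538  -0.1808  0.064 ]
```

View pics/crop.png

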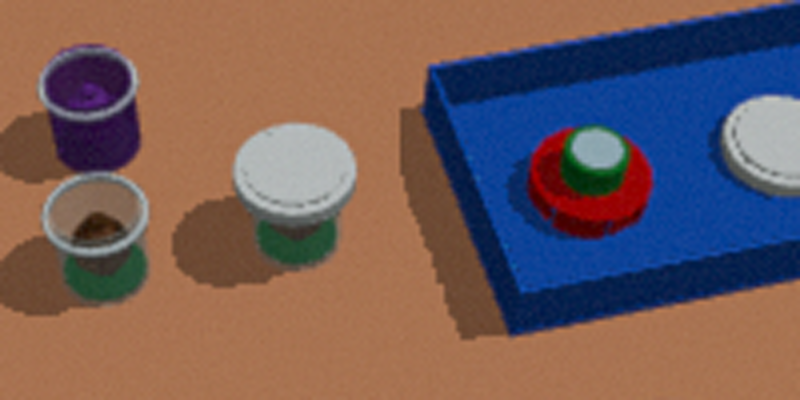

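The crop confirms it. The red lid with the green housing is in the tray, right half at (595,165). The clear open jar with the cone is in the left half at (97,215), in front of the purple one. Next I move over the lid.

{"name": "step_arm", "arguments": {"steps": [[-0.907,-0.53,0.1,0,0,0,-1],[-0.907,-0.53,0.1,0,0,0,-1],[-0.907,-0.53,0.1,0,0,0,-1],[-0.907,-0.53,0.1,0,0,0,-1],[-0.907,-0.53,0.1,0,0,0,-1],[-0.907,-0.53,0.1,0,0,0,-1],[-0.907,-0.53,0.1,0,0,0,-1],[-0.907,-0.53,0.1,0,0,0,-1]]}}

```text
time_s: 0.87
position: [0.4295, 0.3262, 0.2172]
tcp_rot: [[-0.926, 0.378, 0.001], [0.378, 0.926, -0.001], [-0.001, -0.001, -1.0]]
force: [-0.3, -0.2, 0.5]
opening: 0.997
grasp_force: 0.0
```

{"name": "step_arm", "arguments": {"steps": [[-0.555,-0.325,0.06,0,0,0,-1],[-0.555,-0.325,0.06,0,0,0,-1],[-0.555,-0.325,0.06,0,0,0,-1],[-0.555,-0.325,0.06,0,0,0,-1],[-0.555,-0.325,0.06,0,0,0,-1],[-0.555,-0.325,0.06,0,0,0,-1],[-0.555,-0.325,0.06,0,0,0,-1],[-0.555,-0.325,0.06,0,0,0,-1]]}}

```text
time_s: 1.53
position: [0.5442, 0.1765, 0.1993]
tcp_rot: [[-0.926, 0.377, -0.002], [0.377, 0.926, 0.0], [0.002, -0.0, -1.0]]
force: [-0.1, -0.5, 0.8]
opening: 0.998
grasp_force: 0.0
```

Run:
```python
from h import *
s=read_state();c=capture("wrist");print(s["time_s"],s["position"],s["tcp_rot"],s["joint_positions"],K(c),np.array(c["T_tool_cam"]).round(3))
save("w1.png",c["image"],1.5)
```

```text
1.5333 [0.54424338 0.17653561 0.19925759] [[-9.26315623e-01  3.76745254e-01 -1.54286925e-03]
 [ 3.76745230e-01  9.26316863e-01  3.16963584e-04]
 [ 1.54860033e-03 -2.87660310e-04 -9.99998760e-01]] [ 6.77079558e+00  2.96761149e+01  9.25406565e+01  3.36030494e-02
  5.78688753e+01 -6.11148627e+01] (np.float64(300.1403643523763), 256.2177547798341, 194.43648762617244) [[ 0.001 -0.956 -0.292  0.08 ]
 [ 1.     0.001  0.    -0.001]
 [-0.    -0.292  0.956 -0.138]
 [ 0.     0.     0.     1.   ]]
```

View pics/w1.png

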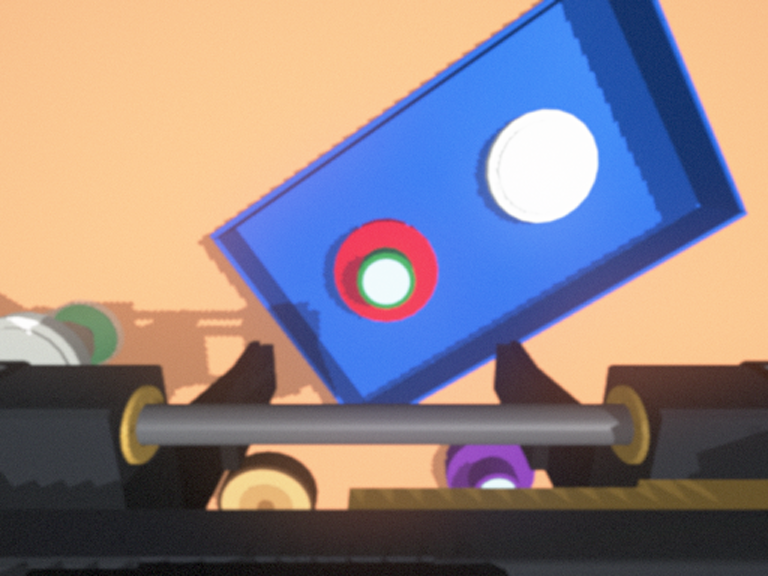

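The wrist view shows the red cap centred at (386,270.5), the housing top at (386,281), and the white lid at upper right.

Run:
```python
from h import *
s=read_state();c=capture("wrist");T=wristT(c,s)
R=np.array(s["tcp_rot"])
for u,v,z in((386,270.5,.0225),(386,281.5,.0445)):
    p=onz(c,u/1.5,v/1.5,z,T);print(p, (R.T@(p-s["position"])).round(4))
```

```text
[0.54397247 0.1774295  0.0225    ] [-1.000e-04  4.000e-04  1.769e-01]
[0.54586835 0.17658366 0.0445    ] [-0.0022  0.0003  0.1549]
```

{"name": "step_arm", "arguments": {"steps": [[-0.004,0.001,0.1,0,0,0,-1],[-0.004,0.001,0.2,0,0,0,-1],[-0.004,0.001,0.3,0,0,0,-1],[-0.004,0.001,0.4,0,0,0,-1],[-0.004,0.001,0.45,0,0,0,-1],[-0.004,0.001,0.48,0,0,0,-1],[-0.004,0.001,0.495,0,0,0,-1],[-0.004,0.001,0.495,0,0,0,-1]]}}

```text
time_s: 2.3
position: [0.5457, 0.177, 0.0508]
tcp_rot: [[-0.927, 0.375, -0.001], [0.375, 0.927, -0.0], [0.001, -0.0, -1.0]]
force: [0.2, 0.2, 0.7]
opening: 1.001
grasp_force: 0.0
```

{"name": "step_arm", "arguments": {"steps": [[0,0,0,0,0,0,1],[0,0,0,0,0,0,1],[0,0,0,0,0,0,1],[0,0,0,0,0,0,1],[0,0,0,0,0,0,1],[0,0,0,0,0,0,1],[0,0,0,0,0,0,1],[0,0,0,0,0,0,1]]}}

```text
time_s: 2.97
position: [0.5463, 0.1761, 0.0511]
tcp_rot: [[-0.926, 0.376, 0.0], [0.376, 0.926, 0.0], [-0.0, 0.0, -1.0]]
force: [-0.5, -0.4, 0.1]
opening: 0.477
grasp_force: 0.0
```

{"name": "step_arm", "arguments": {"steps": [[0,0,0.008,0,0,0,-0.05],[0,0,0.01,0,0,0,-0.05],[0,0,0.01,0,0,0,1],[0,0,0.01,0,0,0,1],[0,0,0.01,0,0,0,1],[0,0,0.01,0,0,0,1],[0,0,0.01,0,0,0,1],[0,0,0.01,0,0,0,1]]}}

```text
time_s: 3.63
position: [0.5462, 0.1762, 0.048]
tcp_rot: [[-0.926, 0.376, 0.0], [0.376, 0.926, 0.0], [-0.0, 0.0, -1.0]]
force: [0.6, -0.3, -0.0]
opening: 0.453
grasp_force: 30.4
```

{"name": "step_arm", "arguments": {"steps": [[0,0,-0.05,0,0,0,1],[0,0,-0.15,0,0,0,1],[0,0,-0.28,0,0,0,1],[0,0,-0.4,0,0,0,1],[0,0,-0.5,0,0,0,1],[0,0,-0.57,0,0,0,1],[0,0,-0.57,0,0,0,1],[0,0,-0.57,0,0,0,1]]}}

```text
time_s: 4.3
position: [0.5465, 0.1762, 0.2201]
tcp_rot: [[-0.927, 0.376, 0.002], [0.376, 0.927, 0.0], [-0.002, 0.001, -1.0]]
force: [-1.2, 0.1, -0.3]
opening: 0.448
grasp_force: 30.4
```

{"name": "step_arm", "arguments": {"steps": [[-0.05,-0.08,0,0,0,0,1],[-0.1,-0.16,0,0,0,0,1],[-0.15,-0.25,0,0,0,0,1],[-0.2,-0.34,0,0,0,0,1],[-0.25,-0.42,0,0,0,0,1],[-0.3,-0.5,0,0,0,0,1],[-0.34,-0.56,0,0,0,0,1],[-0.34,-0.56,0,0,0,0,1]]}}

```text
time_s: 4.97
position: [0.5775, -0.0219, 0.2167]
tcp_rot: [[-0.925, 0.38, -0.003], [0.38, 0.925, -0.001], [0.002, -0.002, -1.0]]
force: [0.5, 0.4, -0.9]
opening: 0.451
grasp_force: 30.4
```

{"name": "step_arm", "arguments": {"steps": [[-0.05,-0.08,0,0,0,0,1],[-0.1,-0.16,0,0,0,0,1],[-0.15,-0.25,0,0,0,0,1],[-0.2,-0.34,0,0,0,0,1],[-0.25,-0.42,0,0,0,0,1],[-0.3,-0.5,0,0,0,0,1],[-0.34,-0.57,0,0,0,0,1],[-0.34,-0.57,0,0,0,0,1]]}}

```text
time_s: 5.63
position: [0.6076, -0.2187, 0.2167]
tcp_rot: [[-0.925, 0.38, -0.001], [0.38, 0.925, -0.001], [0.001, -0.002, -1.0]]
force: [-0.4, -0.6, -0.8]
opening: 0.448
grasp_force: 30.4
```

Run:
```python
from h import *
s=read_state();c=capture("wrist");print(s["time_s"],s["position"],s["tcp_rot"],s["opening"],s["grasp_force"],s["joint_positions"])
save("w2.png",c["image"],1.5)
```

```text
5.6333 [ 0.60763809 -0.21872851  0.21671946] [[-9.25167862e-01  3.79555326e-01 -1.47726293e-03]
 [ 3.79557114e-01  9.25167519e-01 -1.20792646e-03]
 [ 9.08240757e-04 -1.67824039e-03 -9.99998179e-01]] 0.44794354253600954 30.409242161549628 [-29.64916809  33.77927641  80.6270518   -0.1119948   65.63303506
 -97.29670828]
```

View pics/w2.png

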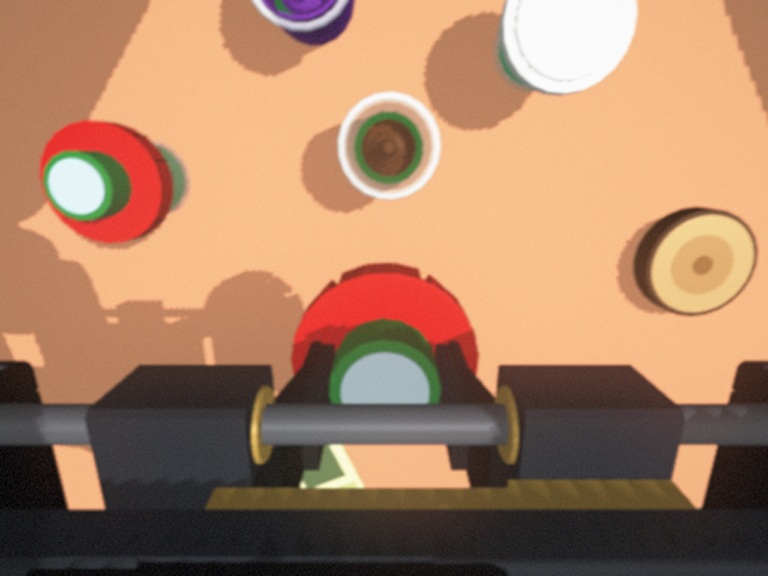

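The clear jar's rim ring is centred at about (389,145). The held lid is level, with the red cap spanning columns 292–478 and its far edge at row ~265. I'll fit the rim ring and compare the lid's outline with the predicted one.

Run:
```python
from h import *
s=read_state();c=capture("wrist");T=wristT(c,s);R=np.array(s["tcp_rot"]);f,cx,cy=K(c)
im=c["image"].astype(int)
m=(im.min(2)>200).astype(np.uint8); m[:55]=0;m[140:]=0;m[:,:215]=0;m[:,300:]=0
k=max(cv2.findContours(m,0,1)[0],key=len);e=cv2.fitEllipse(k);print(e)
p=onz(c,*e[0],.064,T);print("jar",p,"tool",R.T@(p-s["position"]))
# size check
for du in(-e[1][0]/2,e[1][0]/2):print(onz(c,e[0][0]+du,e[0][1],.064,T))
W=np.linalg.inv(np.array(c["T_tool_cam"]))
a=np.linspace(0,2*np.pi,721)
for dx in(-.002,0,.002):
  for n,z,r in(("top",.0255,.0375),("skirt",.044,.0375),("hous",.0035,.02)):
    P=np.c_[dx+r*np.cos(a),r*np.sin(a),0*a+z]@W[:3,:3].T+W[:3,3];u=f*P[:,0]/P[:,2]+cx;v=f*P[:,1]/P[:,2]+cy
    print(dx,n,"topmost",1.5*v.min(),"u",1.5*u.min(),1.5*u.max(),"v at umin",1.5*v[u.argmin()])
save("w3.png",c["image"][165:275,180:330],5)
```

```text
((256.2947082519531, 98.8590316772461), (66.95047760009766, 70.2238540649414), 178.7737579345703)
jar [ 0.52890315 -0.18491042  0.064     ] tool [ 0.08349094 -0.00083093  0.15289477]
[ 0.51721681 -0.21351066  0.064     ]
[ 0.54059109 -0.15630624  0.064     ]
-0.002 top topmost 278.1302733371837 u 292.5910539522331 480.3269276207677 v at umin 363.2846483856529
-0.002 skirt topmost 266.3853197717748 u 300.8106778072232 471.70746392112164 v at umin 345.1993300876328
-0.002 hous topmost 344.75830992888814 u 330.1354124021064 443.3635626739229 v at umin 395.11867780578484
0 top topmost 272.97743705702055 u 292.29569295018496 480.6449397352471 v at umin 358.70600620643756
0 skirt topmost 261.6848758519774 u 300.5664541386425 471.9712391949995 v at umin 340.9809631588781
0 hous topmost 339.32326679719307 u 329.94030115089174 443.5864828484591 v at umin 390.0629130471806
0.002 top topmost 267.78875057896556 u 291.99839542284036 480.9650365039475 v at umin 354.0973443010502
0.002 skirt topmost 256.9548439675385 u 300.32077445004086 472.23658755583494 v at umin 336.73744704315123
0.002 hous topmost 333.84645223555606 u 329.74374390193674 443.8110974674595 v at umin 384.9696792837352
```

View pics/w3.png

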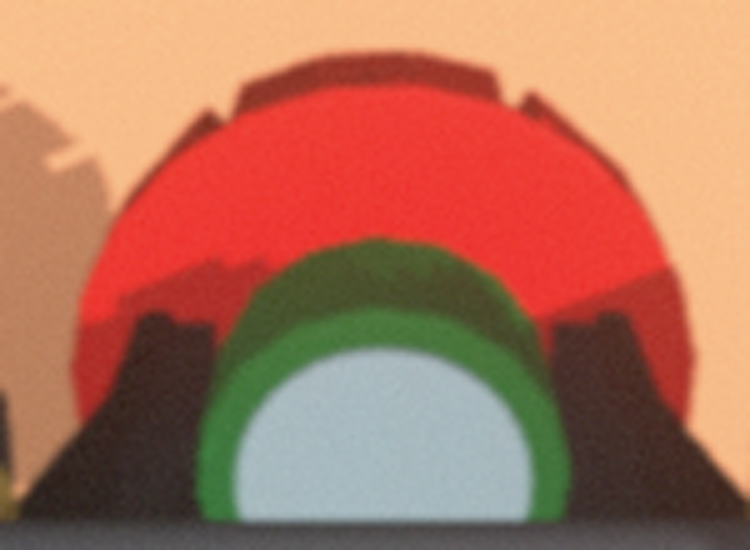

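{"name": "step_arm", "arguments": {"steps": [[0.08,0,0.0,0,0,0,1],[0.18,0,0.0,0,0,0,1],[0.25,0,0.08,0,0,0,1],[0.279,-0.001,0.16,0,0,0,1],[0.279,-0.001,0.24,0,0,0,1],[0.279,-0.001,0.3,0,0,0,1],[0.279,-0.001,0.34,0,0,0,1],[0.279,-0.001,0.34,0,0,0,1]]}}

```text
time_s: 6.4
position: [0.5273, -0.1801, 0.1138]
tcp_rot: [[-0.927, 0.375, -0.007], [0.375, 0.927, 0.005], [0.009, 0.002, -1.0]]
force: [-0.4, 0.5, -0.0]
opening: 0.448
grasp_force: 30.4
```

{"name": "step_arm", "arguments": {"steps": [[0,0,0,0,0,0,1],[0,0,0,0,0,0,1]]}}

```text
time_s: 6.57
position: [0.5302, -0.1825, 0.1174]
tcp_rot: [[-0.927, 0.375, 0.0], [0.375, 0.927, 0.0], [0.0, 0.0, -1.0]]
force: [0.1, -0.3, -0.5]
opening: 0.451
grasp_force: 30.4
```

Run:
```python
from h import *
s=read_state();print(s["time_s"],s["position"],s["tcp_rot"],s["force"],s["moment"])
c=capture("scene");t=capture("top")
p=[onz(c,0,0,0)]
save("s2.png",np.hstack([c["image"][135:205,155:225],t["image"][160:230,270:340]]),5.7)
```

```text
6.5667 [ 0.53016207 -0.18250617  0.11737122] [[-9.26925511e-01  3.75245380e-01  3.45476964e-05]
 [ 3.75245380e-01  9.26925494e-01  1.80073268e-04]
 [ 3.55485213e-05  1.79878369e-04 -9.99999983e-01]] [ 0.1070331  -0.25230727 -0.53941032] [-0.02913001 -0.03857029  0.03009309]
```

View pics/s2.png

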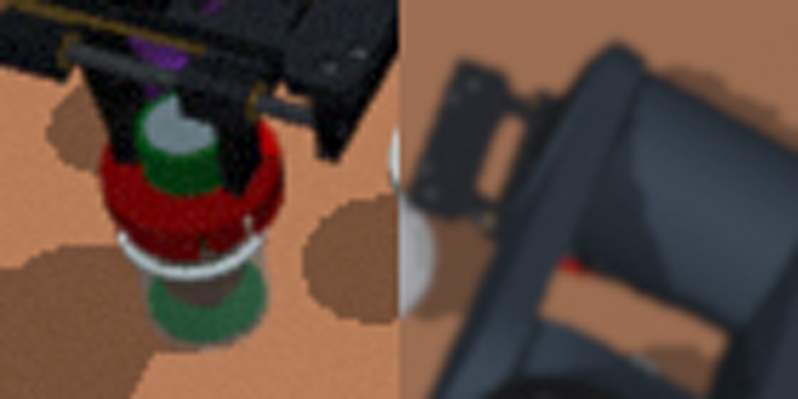

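The left half shows the lid just above the rim at crop (191,190), with the rim at (191,245). For the perspective the lid looks about 2–3 mm too far right (+y). I'll check this against the settled pose.

Run:
```python
from h import *
s=read_state();print(s["time_s"],s["position"],s["qvel"]);R=np.array(s["tcp_rot"])
print("need tool shift",R.T@(np.array([.5290,-.1843,.1])-s["position"]))
c=capture("scene");W=np.linalg.inv(np.array(c["world_from_camera"]));f,cx,cy=K(c)
a=np.linspace(0,6.283,361)
for n,x,y,z,r in(("lidtop",*s["position"][:2],s["position"][2]-.0255,.0375),("jarrim",.5289,-.1849,.064,.0285)):
    P=np.c_[x+r*np.cos(a),y+r*np.sin(a),0*a+z]@W[:3,:3].T+W[:3,3];u=(f*P[:,0]/P[:,2]+cx-155)*5.7;v=(f*P[:,1]/P[:,2]+cy-135)*5.7
    print(n,u.min(),u.max(),v.min(),v.max())
```

```text
6.6667 [ 0.53056812 -0.18318777  0.1179733 ] [-0.35699627 -0.16589516 -0.08727698  0.01344917 -0.02466826 -0.00469079]
need tool shift [ 0.00106448 -0.00161694  0.01797187]
lidtop 91.96146986337624 276.55431508772375 96.24184048843775 234.11841646836803
jarrim 120.4154479302241 257.31902149028326 155.00671336622625 258.75302961350445
```

{"name": "step_arm", "arguments": {"steps": [[0.0035,-0.006,0,0,0,0,1],[0.0035,-0.006,0,0,0,0,1],[0.0035,-0.006,0.01,0,0,0,1],[0.0035,-0.006,0.02,0,0,0,1],[0.0035,-0.006,0.03,0,0,0,1],[0.0035,-0.006,0.035,0,0,0,1],[0.0035,-0.006,0.035,0,0,0,1],[0.0035,-0.006,0.035,0,0,0,1]]}}

```text
time_s: 7.38
position: [0.5283, -0.1847, 0.1063]
tcp_rot: [[-0.926, 0.376, -0.0], [0.376, 0.926, 0.0], [0.001, 0.0, -1.0]]
force: [0.2, -0.6, -0.5]
opening: 0.455
grasp_force: 30.4
```

Run:
```python
from h import *
c=capture("scene");s=read_state();print(s["time_s"],s["position"],s["force"],s["moment"])
save("s3.png",c["image"][135:205,155:225],8)
```

```text
7.4333 [ 0.52831244 -0.1846875   0.10638657] [-0.15801491  0.8317507  -0.73929712] [-0.00629607 -0.04397977  0.03519005]
```

View pics/s3.png

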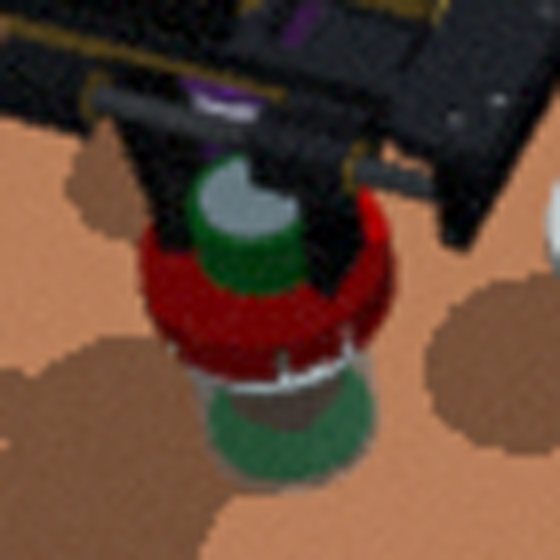

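The lid's red cap spans crop columns 140–395 just over the rim, and the jar's foot spans 207–378. I'll compare that with the projection.

Run:
```python
from h import *
c=capture("scene");W=np.linalg.inv(np.array(c["world_from_camera"]));f,cx,cy=K(c);s=read_state();print(s["position"])
a=np.linspace(0,6.283,361)
def pr(x,y,z,r):
    P=np.c_[x+r*np.cos(a),y+r*np.sin(a),0*a+z]@W[:3,:3].T+W[:3,3];return (f*P[:,0]/P[:,2]+cx),(f*P[:,1]/P[:,2]+cy)
for n,q in(("lidtop",(.5283,-.1847,.081,.0375)),("jarfoot",(.5289,-.1849,.002,.0285))):
    u,v=pr(*q);print(n,(u.min()-155)*8,(u.max()-155)*8,(u.min()+u.max()-310)*4,(v.max()-135)*8)
im=c["image"].astype(int)[135:205,155:225]
red=(im[...,0]>70)&(im[...,1]<45)&(im[...,2]<45)
gr=(im[...,1]>im[...,0]+8)&(im[...,1]>im[...,2]-5);gr[:44]=0
for m in(red,gr):
    n,l,st,_=cv2.connectedComponentsWithStats(m.astype(np.uint8));i=1+st[1:,4].argmax();b=st[i];print(b[0]*8,(b[0]+b[2])*8,(2*b[0]+b[2])*4,(b[1]+b[3])*8)
```

```text
[ 0.52834993 -0.18475722  0.1065062 ]
lidtop 130.56620085566533 386.85820789103286 258.7122043733491 348.30810146608883
jarfoot 197.7534713807213 380.689894747283 289.22168306400226 490.8032998385829
136 392 264 384
208 376 292 480
```

{"name": "step_arm", "arguments": {"steps": [[-0.002,-0.001,0.0,0,0,0,1],[-0.002,-0.001,0.006,0,0,0,1],[-0.002,-0.001,0.012,0,0,0,1],[-0.002,-0.001,0.018,0,0,0,1],[-0.002,-0.001,0.022,0,0,0,1],[-0.002,-0.001,0.024,0,0,0,1],[-0.002,-0.001,0.024,0,0,0,1]]}}

```text
time_s: 8.07
position: [0.5302, -0.1857, 0.1003]
tcp_rot: [[-0.926, 0.377, 0.003], [0.377, 0.926, -0.001], [-0.004, 0.0, -1.0]]
force: [0.8, 1.0, 5.0]
opening: 0.452
grasp_force: 31.7
```

Contact came at the predicted height (5 N), with almost no lateral force. Now I press.

{"name": "step_arm", "arguments": {"steps": [[0,0,0.004,0,0,0,1],[0,0,0.008,0,0,0,1],[0,0,0.012,0,0,0,1],[0,0,0.016,0,0,0,1],[0,0,0.016,0,0,0,1]]}}

```text
time_s: 8.48
position: [0.5285, -0.185, 0.0942]
tcp_rot: [[-0.927, 0.376, -0.001], [0.376, 0.927, 0.0], [0.001, -0.0, -1.0]]
force: [-0.5, -0.3, -2.9]
opening: 0.452
grasp_force: 30.4
```

{"name": "step_arm", "arguments": {"steps": [[0,0,0.004,0,0,0,1],[0,0,0.008,0,0,0,1],[0,0,0.01,0,0,0,1],[0,0,0.01,0,0,0,1]]}}

```text
time_s: 8.82
position: [0.5286, -0.1849, 0.0924]
tcp_rot: [[-0.926, 0.376, -0.0], [0.376, 0.926, 0.0], [0.001, 0.0, -1.0]]
force: [-1.5, 1.2, 9.4]
opening: 0.45
grasp_force: 32.0
```

{"name": "step_arm", "arguments": {"steps": [[0,0,0.002,0,0,0,1],[0,0,0.004,0,0,0,1],[0,0,0.005,0,0,0,1],[0,0,0.005,0,0,0,1],[0,0,0.005,0,0,0,1],[0,0,0.005,0,0,0,1]]}}

```text
time_s: 9.32
position: [0.5286, -0.1849, 0.0924]
tcp_rot: [[-0.926, 0.376, 0.0], [0.376, 0.926, 0.0], [-0.0, 0.0, -1.0]]
force: [-3.6, 3.4, 17.1]
opening: 0.456
grasp_force: 34.0
```

{"name": "step_arm", "arguments": {"steps": [[0,0,0.003,0,0,0,1],[0,0,0.005,0,0,0,1],[0,0,0.005,0,0,0,1],[0,0,0.005,0,0,0,1],[0,0,0.005,0,0,0,1],[0,0,0.005,0,0,0,1]]}}

```text
time_s: 9.82
position: [0.5286, -0.1849, 0.0923]
tcp_rot: [[-0.927, 0.376, 0.0], [0.376, 0.927, -0.0], [-0.0, -0.0, -1.0]]
force: [-6.3, 3.7, 27.9]
opening: 0.447
grasp_force: 36.1
```

Run:
```python
from h import *
c=capture("scene");s=read_state();print(s["time_s"],s["position"],s["force"],s["moment"],s["qvel"])
save("s4.png",c["image"][125:215,90:260],4.6)
```

```text
9.8667 [ 0.52859222 -0.18491776  0.0923184 ] [-5.94503031  3.54735843 28.02414557] [0.72271377 0.98541696 0.01696175] [-0.0429264   0.05749619  0.05764578 -0.04533186  0.03386668  0.01817144]
```

View pics/s4.png

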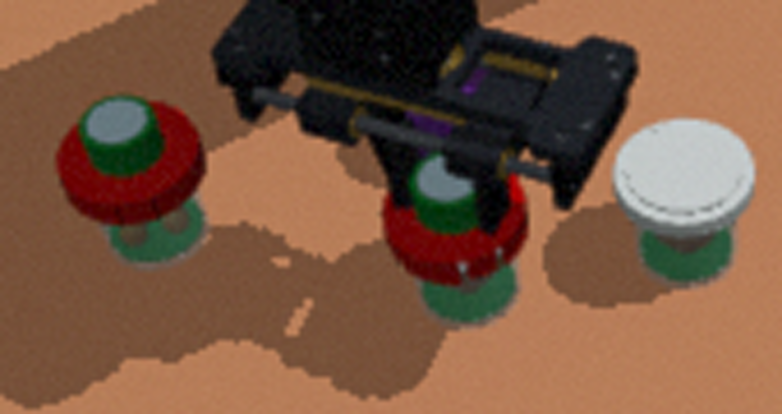

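The lid at (455,225) sits level and low on the upright jar, just like the shut jar at left. It is seated at the predicted height and the tool is still pressing with about 28 N, so I'm handing in.

```bash
python3 -c "
from rig import *
print(hand_in())"
```

```text
the job is handed in; nothing more can be done
None
```

The red lid is on the open jar, level and fully seated at the expected height. I handed the job in at about 10 s with the fingers still gripping the lid and pressing down at about 28 N.

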